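Roll the dark handle blank into the vee block and clamp it

ROBOT

A 7-joint arm with a two-finger parallel gripper is mounted at the origin on a cart in front of the work surface, level with it; the furniture and walls round the work are solid. World frame = base frame: x ahead of the robot, y to its left, z up, the work surface at z = 0. Lengths are in m, angles in rad, forces in N, time in s.
With the tool pointing down it reaches from about 0.425 to 0.925 m from the base axis. Payload 6.8 kg.
Tool frame: the origin (TCP) lies on the centre line of the jaws, within the pads' length; the fingertips stand 8 mm ahead of it and the grasp point (between the pads) lies 11 mm behind it (bot.tips_ahead is the distance from the TCP to the fingertips, in m); z points along the fingers, y is the line along which they close (so a half turn about z gives the same grasp; the last joint's range is limited). The gripper opens to 85 mm and grips with 20 to 120 N. Pads are 22 mm wide; open, the fingers measure 114 mm over their backs; the gripper's body (76 mm by 85 mm) begins 54 mm behind the grasp point. The pads swing forward as they close: fully open they stand 13 mm farther back than shut.
Start: joints at [-1.229, 0.477, 0.022, 1.555, -0.011, 1.109, -0.083], TCP at [0.293, 0.608, 0.239] pointing down, gripper open.
Joint ranges: [-2.96, 2.96], [-0.34, 2.1], [-1.41, 1.46], [0.24, 2.44], [-1.37, 4.51], [0.17, 1.92], [-2.96, 2.96]. Speed limits (rad/s): [2.39, 2.39, 3.14, 3.14, 3.14, 3.14, 3.14].

INTERFACE

Orientations are given as a unit quaternion [w, x, y, z].
In Python, from station import bot gives the robot as it stands.
- The arm moves only by the tool send_rows, never from a script. Its argument "deltas" is text: rows parted by semicolons, each of 4 numbers parted by spaces: the shift along the tool's x, y, z in m, then the turn about the tool's z in degrees. In form: x y z spin; .... A call has 1 to 5 rows; each row is the pose to reach, as a shift and turn from the pose commanded when the call began, along the tool's axes at that moment; what a row does not reach only later rows make up. A row lasts 1/10 s, in which the tool goes at most 50 mm and 8.59 degrees, less where a joint would pass 70% of its speed; a pose out of reach is approached as far as the arm can. A call with a gripper value outside its range is refused whole. "claw" is the opening, from 0 (shut) to 1 (fully open), set as the call begins (left out, the last holds). The fingers move at their own pace and stop on an object; "force" is the grip in N (left out, the last holds). Time passes only in rows, so rows that repeat a pose let the fingers close. It gives the time, the measured TCP pose, the force, the opening and the grip force at its end, in the units of the state.
- bot.get_obs(): the state, without advancing time (a new reading comes with each control period).
- bot.read_camera(name): name is "scene" or "top"; returns a dict with "img" (480x640x3 uint8, red, green, blue), "depth" (480x640 float32, m along the optical axis (not along the pixel's ray), 0 where there is no reading), "fx", "fy", "cx", "cy" (pixels), "camera_from_world" (4x4, takes a point from world to camera coordinates). Camera axes: x right, y up, looking along -z (the intrinsics and any distortion apply to the point x, -y, -z); pixel columns grow to the right and rows downward; lengths in m; the calibration is good to about 2 mm. A picture is of the moment at which its call begins.
- bot.hand_in(): hands the job in; it is judged then, once.
Trained networks look in a picture, given as the dict that the camera call returned (one of the last four; its "shot" number tells which), for a name from the list of things; names that differ only in an ending like _2 or _b are one class to them, and where a whole thing is asked for, a point or a joint stands for the part that bears it (a point fixed in the world has none). Each returns a list of dicts, best first, with "confidence" (0 to 1); they miss things now and then, are a little off and sometimes report something else, mostly with a low value. They report only what shows in the picture. A call takes as long as a camera call. They do not tell look-alikes from the thing itself.
- bot.masks_of(picture, query): "mask" (480x640 bool, what is visible of it).
- bot.landmark_of(picture, query): "xyz" ([x, y, z] in m, in world coordinates, good to about 4 mm: a listed point, or the origin of a listed thing).
The state is a dict: "t": time; "q": joint angles; "joint_vel": joint speeds; "joint_torque": joint torques, N m; "eef_pos": TCP position; "tool_rot": TCP orientation; "contact_force": force on the tool from outside, world axes, zero at the start; "torque": the same for the moment, N m; "gripper_width": opening from 0.0 (shut) to 1.0 (fully open); "grasp_force": force on a finger pad.
Only numpy, scipy, OpenCV 4.12 (cv2) and the standard library are available. Lean on these libraries where they do the work, as an engineer would, in place of code of your own. Each camera call takes 0.05 s, during which the arm holds its last target. There are 200 camera calls.

TASK

Roll the dark round handle blank straight across off its side deck into the vee groove of the wooden block, without lifting it, and let it settle there. Then press the red knob straight down until the clamp pad rests on the blank, and leave the pale blank where it lies on the other deck.

Things in the scene. Friction and masses are not known exactly. Their poses are not given: they have to be found in the camera images.
- dark_blank: Nearly black round wooden rod, 32 mm diameter, 180 mm long, 0.13 kg. Origin at its centre, x axis along the rod. Rolls freely. Starts on one side deck of the vee block (either side), parallel to the groove, against the low outer lip: axis 69 mm from the groove's middle line, 54 mm above the bench. Open from above except near the clamp end.
- pale_blank: Pale yellow wooden rod of the same size, origin and axes; lies likewise on the opposite deck. Not wanted, stays there.
- vee: Fixed wooden block. Origin on the bench under the groove's middle; x along the groove to its clamp end (away from the robot), z up. 90 degree groove, x -95 to 95, bottom z 20, edges y +-20, z 40 mm. Each side a deck falls outward 3 degrees to a lip (y 80 to 87, top z 42). Seated blank: axis z 43, top z 59. Post x 99 to 123; its arm spans the groove (x over 50, z 88 to 102), blanks pass below.
- clamp_knob (a point): Centre of the top face of the red clamp knob (30 mm wide, 14 mm high) on an upright plunger at x 70, y 0 mm of the vee block. Starts 138 to 142 mm above the bench. Slides straight down against 3 N of friction, no spring, stays where left. Pad resting on a seated blank: top at about 121 mm; end stop without a blank: 116 mm.
Things that resemble listed ones, but are neither listed nor needed, are in the scene too. Of the things like the dark_blank, leave any that is grey; of the rest the larger one is meant.

How it is judged:
By the outcome, as a careful person would: the job done as asked, in the order asked, and still so for the second after the job is handed in, with the robot touching nothing.
It also fails if it takes over 40 s, if anything falls off the work surface, if the arm or the gripper's body presses on something with over 40 N, if the wrist force passes 120 N, or if a joint passes its speed limit or range.

## Working session

There is one attempt and no reset: what is moved stays moved. The work goes in short steps, Python scripts to look and compute and a tool call to move; the robot and the scene stay as the last step left them, time stands still between calls to the robot, and variables do not carry over. Pictures are saved under pics/ and viewed, at most 10 in all, crops included, and the job is handed in when it is done.

Besides the shell and the picture viewer there is one more tool, called after "Call:" by a JSON object that holds its "api" and its "payload", one argument or row to a line. send_rows: Moves the arm, as the interface text tells. Its arguments: {"type":"object","properties":{"deltas":{"type":"string"},"claw":{"type":"number"},"force":{"type":"number"}},"required":["deltas"]}

```bash
mkdir -p pics
cat > h.py <<'E'
import numpy as np, cv2
from station import bot
def proj(p,X):
    c=p["camera_from_world"]@np.append(X,1); return p["fx"]*c[0]/-c[2]+p["cx"], p["fy"]*-c[1]/-c[2]+p["cy"]
def cloud(p):
    d=p["depth"]; v,u=np.mgrid[:480,:640]
    P=np.stack([(u-p["cx"])/p["fx"]*d,-(v-p["cy"])/p["fy"]*d,-d,np.ones_like(d)],-1)
    return (P@np.linalg.inv(p["camera_from_world"]).T)[...,:3]
def save(p,n): cv2.imwrite(f"pics/{n}.png",p["img"][...,::-1])
E
python3 - <<'E'
from h import *
np.set_printoptions(precision=4,suppress=True)
for n in("top","scene"):
    p=bot.read_camera(n); save(p,n+"0"); C=cloud(p)
    for q in("dark_blank","pale_blank","vee","clamp_knob"):
        for r in bot.landmark_of(p,q): print(n,q,r["confidence"],np.array(r["xyz"]),np.array(proj(p,r["xyz"])))
        for r in bot.masks_of(p,q):
            m=r["mask"]; P=C[m&(p["depth"]>0)]
            if len(P)<5: continue
            v,u=np.where(m);print("  mask",q,r["confidence"],m.sum(),u.mean(),v.mean(),np.percentile(P,[3,50,97],axis=0).ravel(),p["img"][m].mean(0))
o=bot.get_obs(); print(o)
E
```

```text
top dark_blank 0.9 [ 0.5541 -0.1562  0.0522] [431.591  237.7126]
top dark_blank 0.69 [0.605  0.2081 0.013 ] [235.6036 216.496 ]
  mask dark_blank 0.76 1696 431.3608490566038 237.9616745283019 [ 0.4685 -0.1747  0.0556  0.5516 -0.1536  0.0659  0.636  -0.1325  0.071 ] [42.8709 28.069  23.8956]
  mask dark_blank 0.7 793 283.77931904161414 310.8776796973518 [0.4057 0.0609 0.0115 0.4252 0.1149 0.0198 0.4441 0.1726 0.0244] [48.942  33.7251 29.1248]
top pale_blank 0.61 [ 0.5327 -0.0186  0.0522] [356.1137 250.1328]
  mask pale_blank 0.88 1761 356.67915956842705 250.83759227711528 [ 0.4468 -0.0411  0.0536  0.5288 -0.0189  0.0657  0.6153  0.0027  0.0712] [190.8257 167.8353 117.954 ]
top vee 0.82 [ 0.5476 -0.0865 -0.0008] [390.7182 245.8069]
  mask vee 0.8 7680 390.94361979166666 234.988671875 [ 0.4553 -0.1453  0.0173  0.5639 -0.0828  0.0373  0.6641 -0.0057  0.1326] [141.5714  98.6047  66.5767]
top clamp_knob 0.67 [ 0.6137 -0.077   0.1402] [391.6278 195.3401]
  mask clamp_knob 0.78 207 391.2028985507246 195.76328502415458 [ 0.6019 -0.0883  0.1337  0.6132 -0.0763  0.1371  0.6257 -0.0647  0.1406] 
[... 1464 characters left out ...]
611]
  mask clamp_knob 0.85 299 418.01003344481603 223.65551839464882 [ 0.6014 -0.0904  0.1027  0.6117 -0.079   0.1367  0.6486 -0.0669  0.1392] [209.6722  55.1806  48.3177]
{'t': 0.9, 'q': array([-1.2291,  0.477 ,  0.0224,  1.5554, -0.0115,  1.1093, -0.0831]), 'joint_vel': array([-0.0008, -0.0004,  0.0012, -0.0003,  0.    , -0.0005, -0.0008]), 'joint_torque': array([ -0.0002, -59.6306,   1.6063, -28.1542,   0.0126,   0.0017,
        -0.    ]), 'eef_pos': array([0.2935, 0.6079, 0.2393]), 'tool_rot': array([0.    , 0.223 , 0.9748, 0.    ]), 'contact_force': array([-0.0445,  0.2572, -0.1689]), 'torque': array([-0.0283, -0.0172, -0.0146]), 'grasp_force': 0.0, 'gripper_width': 0.9990854294898565}
```

```bash
python3 - <<'E'
import cv2
i=cv2.imread("pics/top0.png")[150:360,200:480]; cv2.imwrite("pics/c0.png",cv2.resize(i,None,fx=2.8,fy=2.8,interpolation=2))
E
python3 - <<'E'
from h import *
from scipy.optimize import minimize
p=bot.read_camera("top")
C=cloud(p)
for q in("dark_blank","pale_blank"):
    m=bot.masks_of(p,q)[0]["mask"]&(p["depth"]>0); m=cv2.erode(m.astype(np.uint8),np.ones((3,3)))>0
    P=C[m]; v=cv2.fitLine(P[:,:2].astype(np.float32),cv2.DIST_HUBER,0,.01,.01).ravel()
    s=(P[:,:2]-v[2:])@v[:2]; print(q,m.sum(),v,np.degrees(np.arctan2(v[1],v[0])),s.min(),s.max(),P[:,2].max(), v[2:]+v[:2]*(s.min()+s.max())/2)
E
```

```text
dark_blank 1466 [ 0.9891898   0.146641    0.55111706 -0.15352887] 8.432317 -0.08661943907791796 0.09003588397453603 0.07452636228225851 [ 0.55280682 -0.15327837]
pale_blank 1461 [ 0.98993     0.14155798  0.5289383  -0.01910152] 8.138008 -0.0859844323422973 0.09128628350328645 0.07396583042316629 [ 0.53156252 -0.01872626]
```

View pics/c0.png

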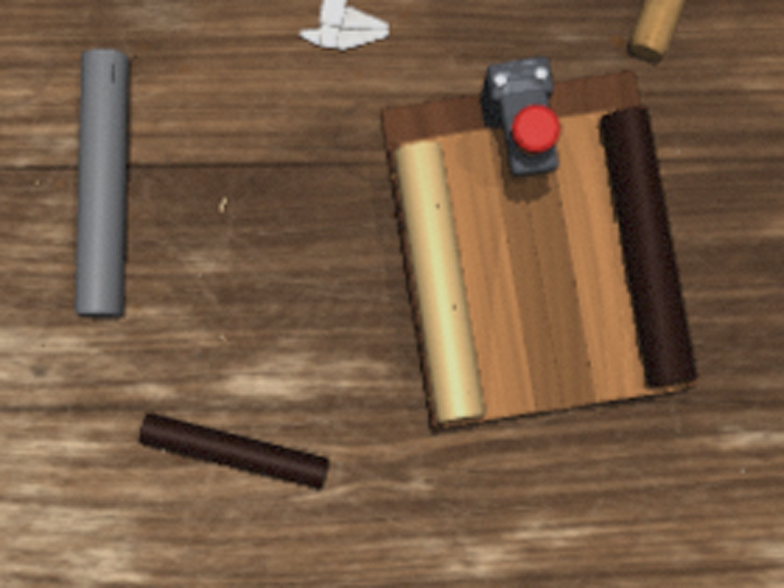

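View pics/scene0.png

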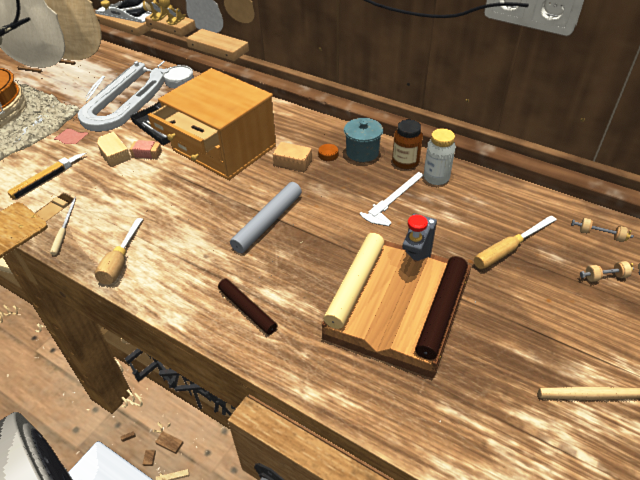

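Candidates for the dark blank (top camera): a large near-black rod on the right deck at (431,238), a small dark rod on the bench at (284,311), and a grey rod at (235,216). The grey one is excluded. Of the other two the larger is meant, so it's the rod on the right deck, and the enlarged crop confirms it. The pale rod lies on the left deck and the red knob is at (391,195).

```bash
cat >> h.py <<'E'
from scipy.spatial.transform import Rotation as R
YAW=np.radians(8.3); O=np.array([.546,-.0867])
def plan(vx,vy,z,spin_to=8.3):
    o=bot.get_obs(); q=o["tool_rot"]; M=R.from_quat([q[1],q[2],q[3],q[0]]).as_matrix()
    c,s=np.cos(YAW),np.sin(YAW); W=np.array([*(O+[c*vx-s*vy,s*vx+c*vy]),z])
    y=np.degrees(np.arctan2(M[1,1],M[0,1])); d=W-o["eef_pos"]
    l=o["eef_pos"][:2]-O; print("t",o["t"],"tcp",o["eef_pos"].round(4),"vee xy",[round(c*l[0]+s*l[1],4),round(-s*l[0]+c*l[1],4)],"tooly deg",round(y,2),"Zaxis",M[:,2].round(3))
    print("delta",(M.T@d).round(4),"spin",round(y-spin_to,2),"F",o["contact_force"].round(2),"w",round(o["gripper_width"],3))
E
python3 - <<'E'
from h import *
print(bot.tips_ahead); plan(-.02,-.11,.24)
E
```

```text
0.008
t 1.05 tcp [0.2935 0.6079 0.2393] vee xy [np.float64(-0.1496), np.float64(0.7238)] tooly deg 64.23 Zaxis [ 0.  0. -1.]
delta [-0.5744 -0.618  -0.0007] spin 55.93 F [-0.47 -0.45  0.33] w 1.002
```

Call:
{"api": "send_rows", "payload": {
  "deltas": "-0.028 -0.030 0 7; -0.056 -0.060 0 14; -0.084 -0.090 0 21; -0.112 -0.120 0 28; -0.140 -0.150 0 35"
}}

```text
t: 1.55
eef_pos: [0.3547, 0.4104, 0.2395]
tool_rot: [-0.0, 0.508, 0.861, 0.0]
contact_force: [0.2, 0.2, 0.1]
gripper_width: 1.001
grasp_force: 0.0
```

```bash
python3 -c "
from h import *
plan(-.02,-.11,.24)"
```

```text
t 1.55 tcp [0.3547 0.4104 0.2395] vee xy [np.float64(-0.1175), np.float64(0.5195)] tooly deg 28.94 Zaxis [ 0.     0.001 -1.   ]
delta [-0.6235 -0.1306 -0.0008] spin 20.64 F [0.23 0.23 0.05] w 1.001
```

Call:
{"api": "send_rows", "payload": {
  "deltas": "-0.045 -0.010 0 5; -0.090 -0.020 0 10; -0.135 -0.029 0 15; -0.180 -0.038 0 20.6; -0.225 -0.047 0 20.6"
}}

```text
t: 2.05
eef_pos: [0.4235, 0.1909, 0.2397]
tool_rot: [-0.0, 0.653, 0.757, 0.001]
contact_force: [0.6, -0.1, -0.4]
gripper_width: 0.997
grasp_force: 0.0
```

```bash
python3 -c "
from h import *
plan(-.02,-.11,.24)"
```

```text
t 2.05 tcp [0.4235 0.1909 0.2397] vee xy [np.float64(-0.0811), np.float64(0.2924)] tooly deg 8.48 Zaxis [ 0.001  0.001 -1.   ]
delta [-0.4026  0.0598 -0.0006] spin 0.18 F [ 0.56 -0.09 -0.39] w 0.997
```

Call:
{"api": "send_rows", "payload": {
  "deltas": "-0.045 0.006 0 0; -0.09 0.012 0 0; -0.135 0.018 0 0; -0.180 0.024 0 0; -0.225 0.030 0 0"
}}

```text
t: 2.55
eef_pos: [0.4869, -0.0271, 0.2397]
tool_rot: [0.0, 0.652, 0.758, 0.001]
contact_force: [0.8, 0.5, 0.8]
gripper_width: 1.002
grasp_force: 0.0
```

Call:
{"api": "send_rows", "payload": {
  "deltas": "-0.045 0.007 0 0; -0.09 0.014 0 0; -0.135 0.022 0 0; -0.178 0.030 0 0; -0.178 0.030 0 0"
}}

```text
t: 3.05
eef_pos: [0.5432, -0.2038, 0.2399]
tool_rot: [0.002, 0.655, 0.756, -0.001]
contact_force: [-1.3, -0.1, 0.7]
gripper_width: 0.998
grasp_force: 0.0
```

```bash
python3 -c "
from h import *
plan(-.02,-.11,.1)
p=bot.read_camera('scene');save(p,'s1')
C=cloud(p);print(bot.get_obs()['q'])
P=C[(p['depth']>0)]; e=bot.get_obs()['eef_pos']
m=(np.abs(P[:,:2]-e[:2]).max(1)<.07)&(P[:,2]>.14); print('lowest seen',np.percentile(P[m][:,2],[0,1,3,10]), m.sum())"
```

```text
t 3.05 tcp [ 0.5432 -0.2038  0.2399] vee xy [np.float64(-0.0196), np.float64(-0.1155)] tooly deg 8.17 Zaxis [ 0.002 -0.004 -1.   ]
delta [ 0.0061 -0.0005  0.1399] spin -0.13 F [-1.29 -0.08  0.68] w 0.998
[-0.24049734  0.36101382  0.62356097  1.8241946  -0.24062711  1.03201749
  0.62197099]
lowest seen [0.24438262 0.26312427 0.30990857 0.34599291] 17023
```

View pics/s1.png

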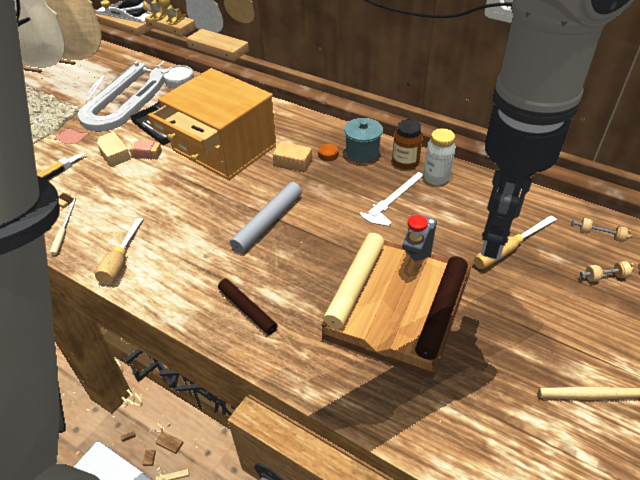

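The picture shows the open gripper right of the block, above the screwdriver's line of sight at (495,250). The dark blank (443,308) and pale blank (355,282) are undisturbed.

Call:
{"api": "send_rows", "payload": {
  "deltas": "0.001 0 0.04 0; 0.002 0 0.08 0; 0.003 0 0.12 0; 0.003 0 0.16 0; 0.003 0 0.188 0"
}}

```text
t: 3.6
eef_pos: [0.5415, -0.1914, 0.0489]
tool_rot: [-0.001, 0.651, 0.759, -0.0]
contact_force: [0.5, 0.2, -0.4]
gripper_width: 1.002
grasp_force: 0.0
```

```bash
python3 -c "
from h import *
plan(-.02,-.105,.052)
p=bot.read_camera('scene');cv2.imwrite('pics/s2.png',cv2.resize(p['img'][190:390,340:600,::-1],None,fx=3,fy=3,interpolation=2))
C=cloud(p);e=bot.get_obs()['eef_pos'];c,s=np.cos(YAW),np.sin(YAW)
P=C[p['depth']>0];P=np.c_[(P[:,:2]-O)@np.array([[c,-s],[s,c]]),P[:,2]]
m=(P[:,1]<-.09)&(P[:,1]>-.15)&(P[:,2]>.02)&(abs(P[:,0]+.02)<.08); Q=P[m]
for a in np.arange(.02,.12,.005):
    k=(Q[:,2]>=a)&(Q[:,2]<a+.005)
    if k.sum(): print(round(a,3),k.sum(),Q[k].min(0).round(3),Q[k].max(0).round(3))
"
```

```text
t 3.6 tcp [ 0.5415 -0.1914  0.0489] vee xy [np.float64(-0.0195), np.float64(-0.1029)] tooly deg 8.76 Zaxis [-0.002  0.002 -1.   ]
delta [-0.0021 -0.0005 -0.0031] spin 0.46 F [ 0.49  0.25 -0.38] w 1.002
0.05 1 [-0.068 -0.096  0.053] [-0.068 -0.096  0.053]
0.055 12 [-0.07  -0.114  0.056] [ 0.024 -0.093  0.06 ]
0.06 24 [-0.076 -0.115  0.06 ] [ 0.024 -0.093  0.065]
0.065 30 [-0.077 -0.114  0.065] [-0.068 -0.093  0.069]
0.07 27 [-0.077 -0.111  0.071] [-0.074 -0.097  0.075]
0.075 11 [-0.077 -0.111  0.075] [-0.072 -0.098  0.078]
0.095 5 [-0.075 -0.117  0.098] [-0.069 -0.091  0.1  ]
0.1 27 [-0.095 -0.117  0.101] [-0.069 -0.094  0.105]
0.105 107 [-0.095 -0.117  0.105] [-0.078 -0.09   0.11 ]
0.11 62 [-0.094 -0.115  0.11 ] [-0.06  -0.093  0.115]
0.115 35 [-0.094 -0.121  0.115] [-0.059 -0.092  0.12 ]
```

View pics/s2.png

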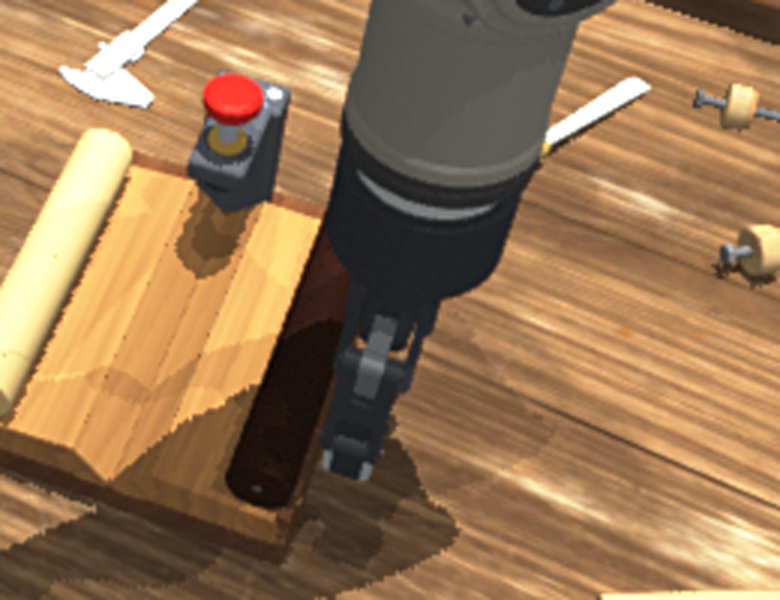

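The picture shows the fingers beside the dark blank, outside the lip, with tips about z 53 mm. I'll lower them a little and shift away from the clamp.

Call:
{"api": "send_rows", "payload": {
  "deltas": "-0.002 -0.007 0.000 0; -0.002 -0.016 0.003 0.4; -0.002 -0.016 0.006 0.4; -0.002 -0.016 0.006 0.4"
}}

```text
t: 4.05
eef_pos: [0.5273, -0.1983, 0.0464]
tool_rot: [0.001, 0.655, 0.756, 0.001]
contact_force: [0.1, -0.3, -0.3]
gripper_width: 0.999
grasp_force: 0.0
```

```bash
python3 -c "
from h import *
plan(-.035,-.03,.042)"
```

```text
t 4.05 tcp [ 0.5273 -0.1983  0.0464] vee xy [np.float64(-0.0346), np.float64(-0.1078)] tooly deg 8.2 Zaxis [ 0.002  0.    -1.   ]
delta [ 0.0778 -0.0005  0.0044] spin -0.1 F [ 0.15 -0.33 -0.34] w 0.999
```

Call:
{"api": "send_rows", "payload": {
  "deltas": "0 0 0.004 0; 0.004 0 0.004 0; 0.008 0 0.004 0; 0.012 0 0.004 0; 0.016 0 0.004 0"
}}

```text
t: 4.55
eef_pos: [0.5249, -0.1821, 0.0414]
tool_rot: [0.0, 0.655, 0.756, 0.0]
contact_force: [0.2, -2.1, 1.6]
gripper_width: 0.999
grasp_force: 0.4
```

Call:
{"api": "send_rows", "payload": {
  "deltas": "0.004 0 0 0; 0.008 0 0 0; 0.012 0 0 0; 0.016 0 0 0; 0.020 0 0 0"
}}

```text
t: 5.05
eef_pos: [0.5218, -0.1623, 0.0413]
tool_rot: [-0.0, 0.655, 0.756, -0.0]
contact_force: [-0.1, -0.6, -0.5]
gripper_width: 1.0
grasp_force: 0.3
```

```bash
python3 -c "
from h import *
plan(-.035,-.03,.042)
p=bot.read_camera('scene');cv2.imwrite('pics/s3.png',cv2.resize(p['img'][190:390,300:560,::-1],None,fx=3,fy=3,interpolation=2))"
```

```text
t 5.05 tcp [ 0.5218 -0.1623  0.0413] vee xy [np.float64(-0.0349), np.float64(-0.0713)] tooly deg 8.23 Zaxis [-0.  0. -1.]
delta [ 0.0413 -0.0002 -0.0007] spin -0.07 F [-0.11 -0.62 -0.46] w 1.0
```

View pics/s3.png

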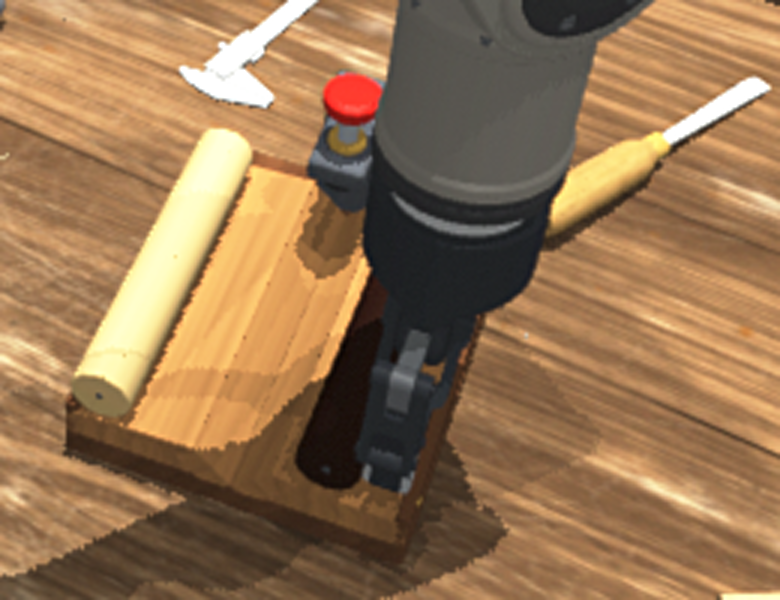

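The dark blank is rolling straight across ahead of the fingers, and its near end is at (330,470) in the crop. I'll continue.

Call:
{"api": "send_rows", "payload": {
  "deltas": "0.004 0 0 0; 0.008 0 0 0; 0.012 0 0 0; 0.016 0 0 0; 0.020 0 0 0"
}}

```text
t: 5.6
eef_pos: [0.5189, -0.1425, 0.0413]
tool_rot: [-0.0, 0.655, 0.756, -0.0]
contact_force: [0.4, -0.7, -0.4]
gripper_width: 0.999
grasp_force: 0.3
```

Call:
{"api": "send_rows", "payload": {
  "deltas": "0.004 0 0 0; 0.008 0 0 0; 0.012 0 0 0; 0.016 0 0 0; 0.018 0 0 0"
}}

```text
t: 6.1
eef_pos: [0.5162, -0.1243, 0.0412]
tool_rot: [-0.0, 0.654, 0.756, 0.0]
contact_force: [-0.0, 0.4, 0.3]
gripper_width: 1.001
grasp_force: 0.0
```

```bash
python3 -c "
from h import *
plan(-.035,-.03,.042)
p=bot.read_camera('scene');cv2.imwrite('pics/s4.png',cv2.resize(p['img'][190:390,300:560,::-1],None,fx=3,fy=3,interpolation=2))"
```

```text
t 6.1 tcp [ 0.5162 -0.1243  0.0412] vee xy [np.float64(-0.0349), np.float64(-0.0329)] tooly deg 8.26 Zaxis [-0.  0. -1.]
delta [ 0.0029 -0.0001 -0.0008] spin -0.04 F [-0.01  0.39  0.31] w 1.001
```

View pics/s4.png

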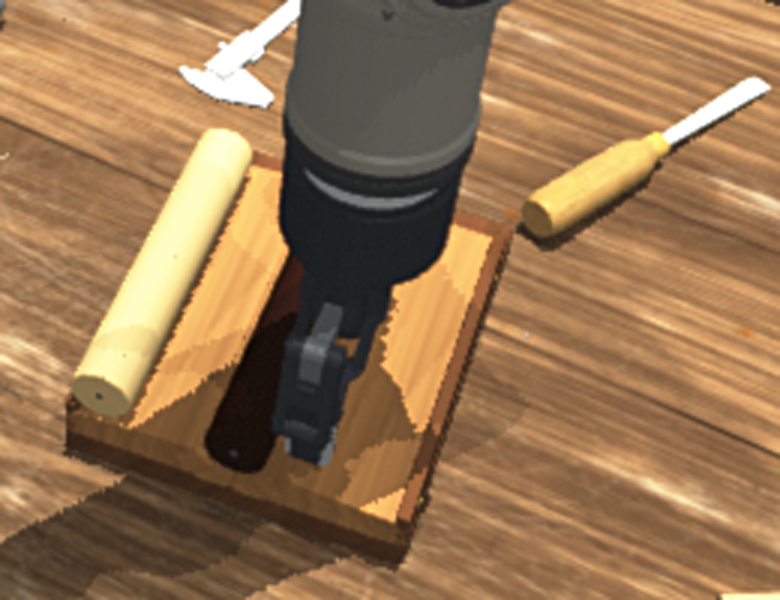

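The blank has dropped into the groove (its near end is at (240,455) in the crop) and the fingers no longer touch it. I'll retreat up and measure.

Call:
{"api": "send_rows", "payload": {
  "deltas": "-0.012 0 0 0; -0.024 0 -0.005 0; -0.030 0 -0.04 0; -0.030 0 -0.085 0; -0.030 0 -0.13 0",
  "claw": 1
}}

```text
t: 6.65
eef_pos: [0.52, -0.1571, 0.173]
tool_rot: [0.0, 0.656, 0.755, -0.001]
contact_force: [0.9, -0.3, 0.5]
gripper_width: 1.0
grasp_force: 0.0
```

Call:
{"api": "send_rows", "payload": {
  "deltas": "0 0 -0.04 0; -0.03 0 -0.07 0; -0.07 0 -0.07 0; -0.11 0 -0.07 0; -0.11 0 -0.07 0",
  "claw": 0
}}

```text
t: 7.15
eef_pos: [0.5348, -0.2718, 0.2428]
tool_rot: [0.002, 0.658, 0.753, -0.001]
contact_force: [-1.0, 0.5, 0.2]
gripper_width: 0.142
grasp_force: 0.0
```

Run:
```python
from h import *
np.set_printoptions(precision=4,suppress=True)
c,s=np.cos(YAW),np.sin(YAW)
for n in("top","scene"):
    p=bot.read_camera(n); C=cloud(p); save(p,n+"5")
    for q in("dark_blank","pale_blank","clamp_knob"):
        r=bot.landmark_of(p,q); print(n,q,[np.array(a["xyz"]) for a in r[:3]])
        for a in bot.masks_of(p,q)[:2]:
            m=a["mask"]&(p["depth"]>0); P=C[m]; P=np.c_[(P[:,:2]-O)@np.array([[c,-s],[s,c]]),P[:,2]]
            print("  vee",m.sum(),np.percentile(P,[3,50,97],axis=0).ravel())
plan(.07,0,.2)
```

```text
top dark_blank [array([0.603 , 0.2094, 0.0131]), array([ 0.5431, -0.0928,  0.0425]), array([0.4285, 0.121 , 0.0105])]
  vee 812 [-0.1176  0.1623  0.0095 -0.0908  0.2176  0.0195 -0.0635  0.2728  0.0248]
  vee 1404 [-0.0874 -0.0138  0.0459 -0.0159  0.0017  0.0552  0.0588  0.0145  0.0604]
top pale_blank [array([ 0.5345, -0.0184,  0.0562])]
  vee 1715 [-0.0899  0.0542  0.0559 -0.0071  0.0692  0.0659  0.0797  0.0834  0.0711]
top clamp_knob [array([ 0.6161, -0.0765,  0.1416])]
  vee 239 [ 0.0553 -0.0124  0.1326  0.0681  0.0004  0.1372  0.0815  0.0128  0.1415]
scene dark_blank [array([ 0.5419, -0.0869,  0.041 ]), array([0.6059, 0.211 , 0.0152]), array([0.4244, 0.1187, 0.0126])]
  vee 2136 [-0.0909 -0.0156  0.0358 -0.0206 -0.0029  0.0549  0.0753  0.014   0.0592]
  vee 1618 [0.0152 0.2564 0.0003 0.0887 0.2769 0.0269 0.1869 0.3045 0.0328]
scene pale_blank [array([ 0.5338, -0.0176,  0.0506])]
  vee 1996 [-0.0923  0.0533  0.0468 -0.0197  0.0645  0.0661  0.0801  0.0806  0.0701]
scene clamp_knob [array([ 0.6164, -0.0747,  0.1386])]
  vee 321 [ 0.0562 -0.0133  0.106   0.0666 -0.0013  0.1365  0.0815  0.0113  0.1392]
t 7.85 tcp [ 0.5365 -0.2633  0.2413] vee xy [np.float64(-0.0349), np.float64(-0.1734)] tooly deg 8.25 Zaxis [ 0.  0. -1.]
delta [0.1735 0.1048 0.0413] spin -0.05 F [-0.52  0.32  0.38] w 0.002
```

The dark blank is seated (axis on the groove line, top about 59 mm) and the pale blank hasn't moved. Next is the knob, with the fingers shut.

Call:
{"api": "send_rows", "payload": {
  "deltas": "0.04 0.022 0 0; 0.08 0.05 0 0; 0.12 0.08 0 0; 0.16 0.102 0 0; 0.1725 0.104 0.01 0"
}}

```text
t: 8.35
eef_pos: [0.6179, -0.0708, 0.2317]
tool_rot: [0.0, 0.651, 0.759, 0.002]
contact_force: [0.4, 1.2, 0.1]
gripper_width: -0.001
grasp_force: 0.0
```

Call:
{"api": "send_rows", "payload": {
  "deltas": "0 0 0.025 0; 0 0 0.05 0; 0 0 0.06 0; 0 0 0.068 0; 0 0 0.068 0"
}}

```text
t: 8.85
eef_pos: [0.6143, -0.0783, 0.1629]
tool_rot: [-0.0, 0.655, 0.756, -0.0]
contact_force: [-0.0, 0.4, -0.3]
gripper_width: -0.001
grasp_force: 0.0
```

```bash
python3 -c "
from h import *
plan(.0685,0,.129)"
```

```text
t 8.85 tcp [ 0.6143 -0.0783  0.1629] vee xy [np.float64(0.0688), np.float64(-0.0016)] tooly deg 8.19 Zaxis [-0.001 -0.    -1.   ]
delta [ 0.0016 -0.0003  0.0339] spin -0.11 F [-0.03  0.39 -0.25] w -0.001
```

Call:
{"api": "send_rows", "payload": {
  "deltas": "0.0015 0 0.006 0; 0.0015 0 0.012 0; 0.0015 0 0.018 0; 0.0015 0 0.024 0; 0.0015 0 0.028 0"
}}

```text
t: 9.35
eef_pos: [0.6148, -0.0764, 0.1351]
tool_rot: [0.0, 0.655, 0.756, 0.0]
contact_force: [0.0, 0.9, 2.7]
gripper_width: 0.001
grasp_force: 1.1
```

Call:
{"api": "send_rows", "payload": {
  "deltas": "0 0 0.001 0; 0 0 0.002 0; 0 0 0.003 0; 0 0 0.004 0; 0 0 0.004 0"
}}

```text
t: 9.85
eef_pos: [0.6146, -0.0764, 0.1313]
tool_rot: [0.0, 0.655, 0.756, 0.0]
contact_force: [0.5, 0.1, 0.7]
gripper_width: -0.004
grasp_force: 0.6
```

Call:
{"api": "send_rows", "payload": {
  "deltas": "0 0 0.0007 0; 0 0 0.0014 0; 0 0 0.002 0"
}}

```text
t: 10.15
eef_pos: [0.6146, -0.0764, 0.1293]
tool_rot: [0.0, 0.655, 0.756, 0.0]
contact_force: [0.2, 1.0, 1.1]
gripper_width: 0.001
grasp_force: 1.0
```

Call:
{"api": "send_rows", "payload": {
  "deltas": "0 0 0.0005 0; 0 0 0.001 0"
}}

```text
t: 10.35
eef_pos: [0.6146, -0.0764, 0.1286]
tool_rot: [-0.0, 0.655, 0.756, 0.0]
contact_force: [-1.5, 0.8, 8.5]
gripper_width: 0.0
grasp_force: 4.2
```

The force rose to 8.5 N with the tips at 120.6 mm, so the pad is on the blank. I'll lift off and check.

Call:
{"api": "send_rows", "payload": {
  "deltas": "0 0 0 0; 0 0 -0.005 0; 0 0 -0.02 0; 0 0 -0.05 0; 0 0 -0.09 0"
}}

```text
t: 10.85
eef_pos: [0.613, -0.0765, 0.2185]
tool_rot: [-0.001, 0.655, 0.756, -0.001]
contact_force: [0.6, 0.4, 0.8]
gripper_width: 0.001
grasp_force: 0.0
```

Call:
{"api": "send_rows", "payload": {
  "deltas": "-0.03 0 -0.01 0; -0.07 0 -0.02 0; -0.11 0 -0.02 0; -0.15 0 -0.02 0; -0.15 0 -0.02 0"
}}

```text
t: 11.35
eef_pos: [0.6341, -0.233, 0.2399]
tool_rot: [0.002, 0.658, 0.753, -0.002]
contact_force: [-0.5, -0.7, 0.7]
gripper_width: -0.009
grasp_force: 0.0
```

Run:
```python
from h import *
np.set_printoptions(precision=4,suppress=True)
c,s=np.cos(YAW),np.sin(YAW)
for n in("top","scene"):
    p=bot.read_camera(n); C=cloud(p)
    for q in("dark_blank","pale_blank","clamp_knob"):
        print(n,q,[np.array(a["xyz"]) for a in bot.landmark_of(p,q)[:3]])
        for a in bot.masks_of(p,q)[:2]:
            m=a["mask"]&(p["depth"]>0); P=C[m]; P=np.c_[(P[:,:2]-O)@np.array([[c,-s],[s,c]]),P[:,2]]
            print("  vee",m.sum(),np.percentile(P,[3,50,97],axis=0).ravel())
cv2.imwrite('pics/s6.png',cv2.resize(p['img'][190:390,300:560,::-1],None,fx=3,fy=3,interpolation=2))
```

```text
top dark_blank [array([ 0.5433, -0.0873,  0.0433]), array([0.6048, 0.2061, 0.0155])]
  vee 1620 [0.0157 0.2581 0.0154 0.0988 0.28   0.0281 0.1847 0.3028 0.034 ]
  vee 814 [-0.1165  0.1636  0.0117 -0.0899  0.2193  0.0196 -0.0633  0.2733  0.0248]
top pale_blank [array([ 0.5346, -0.0186,  0.0522])]
  vee 1707 [-0.0899  0.0541  0.0558 -0.0073  0.0692  0.0659  0.0791  0.0833  0.0711]
top clamp_knob [array([ 0.6136, -0.0778,  0.1248])]
  vee 206 [ 0.0557 -0.0123  0.1158  0.0673  0.      0.1194  0.0798  0.0122  0.1229]
scene dark_blank [array([0.4259, 0.1178, 0.014 ]), array([ 0.5428, -0.0867,  0.0408]), array([0.607 , 0.2057, 0.0171])]
  vee 2062 [-0.0909 -0.0156  0.035  -0.0254 -0.003   0.0546  0.0668  0.0145  0.0592]
  vee 1030 [-0.1181  0.1604  0.0083 -0.0934  0.2127  0.0195 -0.0638  0.2742  0.0234]
scene pale_blank []
  vee 2050 [-0.0923  0.0532  0.0447 -0.0191  0.0645  0.0658  0.0784  0.081   0.07  ]
scene clamp_knob [array([ 0.6171, -0.0723,  0.1189])]
  vee 338 [ 0.0559 -0.0133  0.0624  0.0659 -0.0011  0.1185  0.0808  0.0116  0.1219]
```

View pics/s6.png

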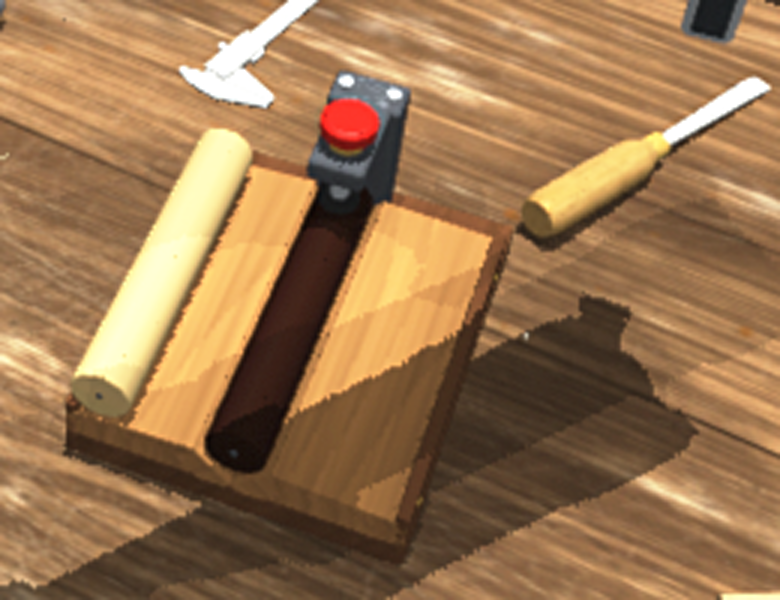

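The dark blank lies in the groove with the pad on it at (345,195), the knob is down at (350,122), and the pale blank is untouched. The robot is clear of everything.

```bash
python3 -c "
from station import bot
print(bot.hand_in())"
```

```text
the job is handed in; nothing more can be done
None
```

The job is handed in (no verdict came back): the dark blank was rolled into the vee groove and is held under the clamp pad, and the pale blank was left in place on its deck.

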